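# Index the drilling jig to its second stop and clamp it

## Task

The first hole in the flange is drilled: bring the drilling jig round to its second stop. Pull the spring plunger's knob up to free its pin from the notch, swing the index arm counter-clockwise (seen from above) to the notch in the stop plate, which you must find by feel, without forcing the pin against the steel, and let the pin snap fully home there; then swing the clamp lever counter-clockwise as far as it goes to lock the turntable, let go, and leave the small things lying by the jig where they are.

Things in the scene. Friction and masses are not known exactly. Their poses are not given: they have to be found in the camera images.
- jig: Indexing drill jig, fixed to the bench: grey round base 216 mm wide, 12 mm thick, with bolt lugs. Origin: centre of its underside, on the turntable's upright axis; z up. 'Direction' means degrees counter-clockwise from its x axis, seen from above. Steel turntable 116 mm wide, top z = 34 mm, with an aluminium flange and nut, top z = 69 mm. All z here are above the bench.
- drill_bush (a point): Top of the drill bush, z = 93 mm, over the flange at direction 345 degrees; its bracket stands on a post 84 mm from the axis in the same direction, top z = 97 mm. Not to be touched.
- first_notch (a point): The first notch, at direction 150 degrees, 85 mm from the axis, on the top (z = 24 mm) of the fixed steel index ring (radius 72 to 106 mm, direction 129 to 258). The second notch is in the stop plate, an arc 3 mm thick with ramped ends on the ring, set by the last user: 44 to 66 degrees counter-clockwise of the first, not measured. Both are radial slots 13 mm wide.
- plunger: Spring plunger in the end of the turntable's index arm. Origin: tip of its blunt 10 mm steel pin, 85 mm from the axis. Home in a notch the tip is at z = 13.5 mm (starts so), resting on the ring 24, on the stop plate 27. Spring: 8 N home, plus 250 N/m as it lifts, at most 22 mm. The pin slides over the steel and snaps down by itself over a notch (1.5 mm play); the arm then stops dead.
- pull_knob (a point): Middle of the grip of the plunger's black knob, 66 mm above the pin's tip: upright cylinder 28 mm wide, 6 mm below to 7 mm above; under it a 23 mm neck for 15 mm and a 23 mm housing; the arm's top is 35 mm below this point when home. To swing the arm takes about 4 N sideways here, up to 10 N on a ramp; it can go 84 degrees. Pin and steel stand at most 30 N of pressing.
- lever_grip (a point): Middle of the clamp lever's upright black grip, 19 mm thick, 15 mm below to 14 mm above, at z = 62 mm. It swings level at 54 mm from the pivot. The lever's bar, 11 mm wide, has its top at z = 47 mm.
- clamp_pivot (a point): Top of the clamp lever's upright pivot, z = 48 mm, 75 mm from the turntable's axis at direction 100 degrees. At joint value 0 the lever points from here to direction 40 degrees.
- clamp_lever (a joint): Angle of the clamp lever, rad: starts loose at 0 to 0.2, grows counter-clockwise; its cam meets the turntable's rim at about 0.7, then it stiffens, to about 10 N at the grip, to its stop at 1.25. It stays where it is left. Clamped, the turntable cannot be turned.
- hex_key: Loose hex key, 36 x 92 x 8 mm, lying in front of the jig; leave alone. Origin: centre of its underside.
- scriber: Loose steel scriber, 9 x 169 x 9 mm, lying in front of the jig; leave alone. Origin: centre of its underside.
- hex_nut: Loose hex nut, 24 x 28 x 13 mm, lying in front of the jig; leave alone. Origin: centre of its underside.

How it is judged:
By the outcome, as a careful person would: the job done as asked, in the order asked, and still so for the second after the job is handed in, with the robot touching nothing.
It also fails if it takes over 64 s, if anything falls off the work surface, if the arm or the gripper's body presses on something with over 40 N, if the wrist force passes 120 N, or if a joint passes its speed limit or range.

## Robot

A 6-joint arm with a two-finger parallel gripper is mounted at the origin on the work surface; the furniture and walls round the work are solid. World frame = base frame: x ahead of the robot, y to its left, z up, the work surface at z = 0. Lengths are in m, angles in degrees, forces in N, time in s.
With the tool pointing down it reaches from about 0.375 to 0.9 m from the base axis. Payload 3.1 kg.
Tool frame: the origin (TCP) lies between the finger pads; the fingertips stand 11 mm ahead of it and the grasp point (between the pads) lies 8 mm behind it; z points along the fingers, y is the direction in which the jaws open and shut (so a half turn about z gives the same grasp; the last joint's range is limited). The gripper opens to 87 mm and grips with 3 to 60 N. Pads are 19 mm wide; open, the fingers measure 117 mm over their backs; the gripper's body (75 mm by 190 mm) begins 51 mm behind the grasp point.
Start: joints at [-79.899, 30.224, 82.088, -0, 67.689, -10.227], TCP at [0.217, -0.586, 0.234] pointing down, gripper open.
Joint ranges: [-176.69, 176.69], [-43.24, 126.21], [12.49, 139.97], [-82, 262], [0, 151.66], [-163.58, 163.58]. Speed limits (degrees/s): [159.86, 159.86, 180, 180, 180, 180].

## Interface

Orientations are given as a 3x3 rotation matrix whose columns are the frame's x, y, z axes.
In Python, from rig import bot, vision gives the robot as it stands. The module is installed in compiled form; this text tells all that it offers.
- The arm moves only by the tool jog_arm, never from a script. Its argument "rows" is a list of rows, each an object with "dp": the shift along the tool's x, y, z in mm, a list of three; "turn": the turn, a rotation vector about the tool's x, y, z in degrees, a list of three; "grip": the opening, from 0 (shut) to 1 (fully open). A call has 1 to 10 rows; each row is the pose to reach, as a shift and turn from the pose commanded when the call began, along the tool's axes at that moment; what a row does not reach only later rows make up. A row lasts 1/10 s, in which the tool goes at most 50 mm and 8.59 degrees, less where a joint would pass 70% of its speed; a pose out of reach is approached as far as the arm can. A call with a gripper value outside its range is refused whole. The fingers move at their own pace and stop on an object; the grip force is fixed at half the most. Time passes only in rows, so rows that repeat a pose let the fingers close. It gives the time, the measured TCP pose, the force and the opening at its end, in the units of the state.
- bot.read_state(): the state, without advancing time (a new reading comes with each control period).
- vision.capture(name): name is "scene" or "top" or "wrist"; returns (picture, depth): 400x640x3 uint8, red, green, blue; 400x640 float32, m along the optical axis (not along the pixel's ray), 0 where there is no reading.
- vision.camera_info(name): a dict with "vertical_fov" (degrees; the focal length in pixels is half the picture's height over the tangent of half this angle, whatever the lens; pixels are square), "cx", "cy" (the principal point, pixels), "k1" (the pictures are not rectified: a ray, as slopes to the right and down, at radius r is drawn at 1 + k1 r^2 times it, then the intrinsics apply), "position" and "rotation" of the camera in the world. Camera axes: x right, y down, z forward; pixel columns grow to the right and rows downward; lengths in m; the calibration is good to about 2 mm. A picture is of the moment at which its call begins: read the wrist's pose just before it. camera_info takes no time and is no camera call; for the wrist camera it gives the pose at the moment of the call.
- bot.hand_in(): hands the job in, once; it reports no verdict.
The state is a dict: "time_s": time; "joint_positions": joint angles; "qvel": joint speeds; "tau": joint torques, N m; "position": TCP position; "tcp_rot": TCP orientation; "force": force on the tool from outside, world axes, zero at the start; "moment": the same for the moment, N m; "opening": opening from 0.0 (shut) to 1.0 (fully open).
Only numpy, scipy, OpenCV 4.12 (cv2) and the standard library are available. Lean on these libraries where they do the work, as an engineer would, in place of code of your own. Each camera call takes 0.05 s, during which the arm holds its last target.

## Working session

There is one attempt and no reset: what is moved stays moved. The work goes in short steps, Python scripts to look and compute and a tool call to move; the robot and the scene stay as the last step left them, time stands still between calls to the robot, and variables do not carry over. Pictures are saved under pics/ and viewed, and the job is handed in when it is done.

Besides the shell and the picture viewer there is one more tool, called after "Emit:" as a command line: name --argument value ..., lists and objects as JSON in quotes. jog_arm: Moves the arm, as the interface text tells. Its arguments: {"type":"object","properties":{"rows":{"type":"array"}},"required":["rows"]}

```bash
mkdir -p pics; python3 - <<'E'
from rig import bot, vision
import cv2,numpy as np
s=bot.read_state(); print(s)
for n in ["scene","top"]:
    p,d=vision.capture(n); cv2.imwrite(f"pics/{n}0.png",p[:,:,::-1]); np.savez(f"{n}0.npz",p=p,d=d)
    i=vision.camera_info(n); print(n,i)
E
```

```text
{'time_s': 0.0, 'joint_positions': array([-7.98992260e+01,  3.02787090e+01,  8.21557481e+01, -1.72036108e-04,
        6.76880152e+01, -1.02285659e+01]), 'qvel': array([ 0.04090369, -0.02606864,  0.07998793, -0.10825821,  0.0833927 ,
        0.03117469]), 'tau': array([-1.20392549e-03, -4.40050864e+01, -1.76591563e+01,  6.32253173e-02,
        5.84886339e-02, -1.75032460e-04]), 'position': array([ 0.21702446, -0.58536638,  0.2325779 ]), 'tcp_rot': array([[ 9.37710828e-01,  3.47416553e-01, -3.77616878e-04],
       [ 3.47416554e-01, -9.37708543e-01,  2.10392448e-03],
       [ 3.76843617e-04, -2.10406312e-03, -9.99997715e-01]]), 'force': array([-1.52478568e-04,  2.18566337e-01,  8.58832723e-01]), 'moment': array([-0.02209503,  0.02131213,  0.00553542]), 'opening': 1.0026406500826461}
scene {'vertical_fov': 43.27116886029974, 'cx': 322.6311875787233, 'cy': 200.256675282742, 'k1': -0.012442106313641017, 'position': array([-0.21407347, -0.60273804,  0.67304954]), 'rotation': array([[ 0.42284458, -0.54367074,  0.72499971],
       [-0.90617857, -0.2594559 ,  0.33395064],
       [ 0.00654626, -0.79818842, -0.6023723 ]])}
top {'vertical_fov': 53.70662311958768, 'cx': 321.67692307902274, 'cy': 206.27589890699403, 'k1': 0.006852511555608603, 'position': array([ 0.3210325 , -0.28735968,  0.91680974]), 'rotation': array([[ 0.00290566, -0.9889282 ,  0.14836634],
       [-0.99921388,  0.00299475,  0.03953031],
       [-0.03953696, -0.14836457, -0.98814209]])}
```

View pics/scene0.png

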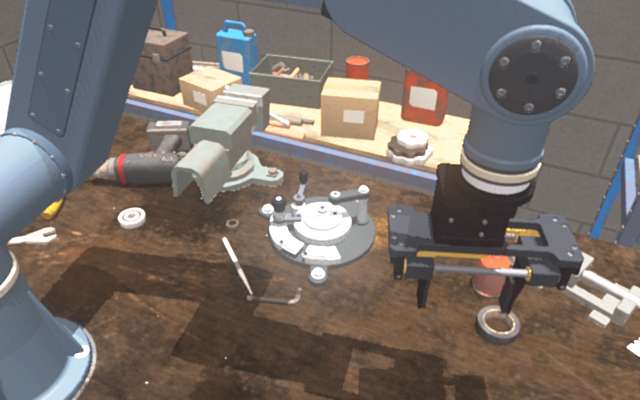

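View pics/top0.png

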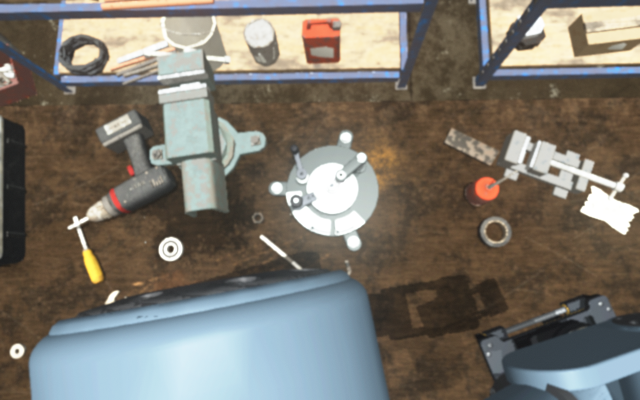

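The scene view shows the jig at about (322,228), with the vise to its left at about (220,150). In the top view the jig centre is near (332,189), the knob near (296,201), the lever grip near (295,150) and the bush post near (360,158). I'll zoom in and measure next.

```bash
cat > h.py <<'E'
import numpy as np,cv2
from rig import bot,vision
def K(i):
    f=200/np.tan(np.radians(i['vertical_fov']/2)); return f
def ray(i,u,v):
    f=K(i); a=np.array([(u-i['cx'])/f,(v-i['cy'])/f]); b=a.copy()
    for _ in range(10): b=a/(1+i['k1']*(b@b))
    return i['rotation']@np.array([b[0],b[1],1.])
def onz(i,u,v,z):
    r=ray(i,u,v); return i['position']+r*(z-i['position'][2])/r[2]
def pt(i,u,v,d): return i['position']+ray(i,u,v)*d
def proj(i,P):
    c=i['rotation'].T@(np.asarray(P)-i['position']); b=c[:2]/c[2]; b=b*(1+i['k1']*(b@b)); f=K(i)
    return np.array([i['cx']+f*b[0],i['cy']+f*b[1]])
E
python3 - <<'E'
from h import *
for n,(x0,y0,x1,y1) in {"scene":(210,150,410,310),"top":(230,110,400,280)}.items():
    p=np.load(n+"0.npz")['p'][y0:y1,x0:x1]
    k=4 if n=="scene" else 3.5
    cv2.imwrite(f"pics/{n}0z.png",cv2.resize(p[:,:,::-1],None,fx=k,fy=k,interpolation=cv2.INTER_CUBIC))
# depth heights on top view
i=vision.camera_info("top");d=np.load("top0.npz")['d']
for (u,v) in [(332,189),(296,201),(295,150),(360,158),(301,176),(277,188),(346,137),(353,242),(205,150),(205,205),(190,60),(340,175)]:
    print(u,v,pt(i,u,v,d[v,u]).round(4))
E
```

```text
332 189 [ 0.4876 -0.2758  0.063 ]
296 201 [ 0.4571 -0.1993  0.0878]
295 150 [ 0.5732 -0.1944  0.0753]
360 158 [ 0.548  -0.336   0.0966]
301 176 [ 0.5205 -0.2058  0.0487]
277 188 [ 0.4994 -0.1471  0.0176]
346 137 [ 0.6198 -0.3082  0.0216]
353 242 [ 0.3739 -0.3226  0.0192]
205 150 [ 0.5528 -0.0188  0.1487]
205 205 [ 0.4445 -0.0132  0.117 ]
190 60 [0.7499 0.0227 0.1476]
340 175 [ 0.5128 -0.2933  0.0897]
```

View pics/scene0z.png

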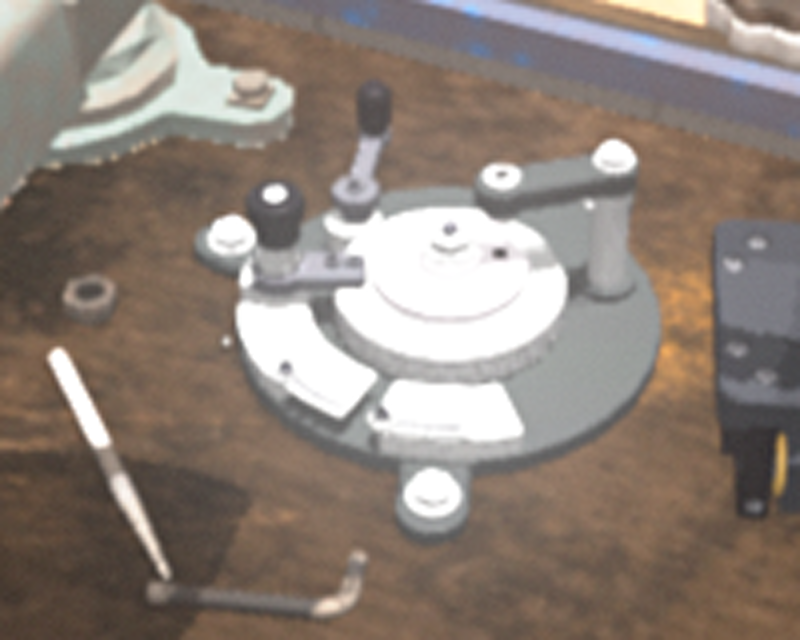

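View pics/top0z.png

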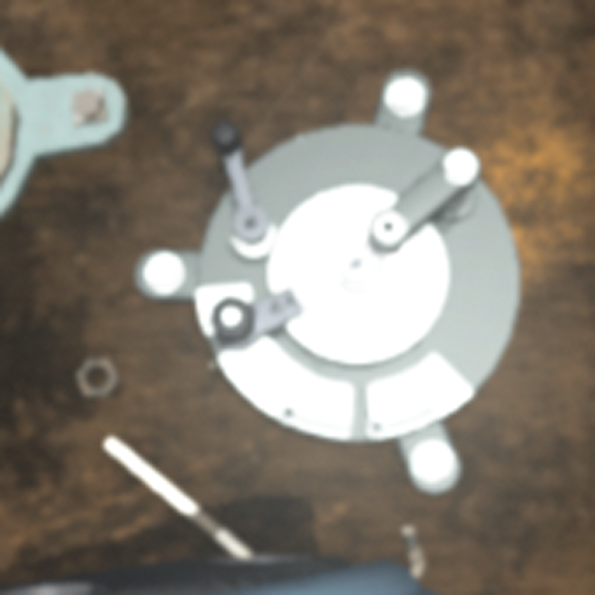

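```bash
cat > pose.py <<'E'
from h import *
from scipy.optimize import least_squares
i=vision.camera_info("top"); s=vision.camera_info("scene")
def tp(U,V): return ((U+.5)/3.5-.5+230,(V+.5)/3.5-.5+110)
def sp(U,V): return ((U+.5)/4-.5+210,(V+.5)/4-.5+150)
W={}
for n,U,z in [("knob",(231,316),.0865),("post",(461,167),.097),("pivot",(250,222),.048),("grip",(226,137),.076),("bush",(388,229),.093),("base",(360,282),.012)]:
    W[n]=onz(i,*tp(*U),z); print(n,W[n].round(4))
for n,U,z in [("knob",(274,193),.0865),("post",(614,152),.097),("pivot",(354,190),.048),("grip",(375,92),.076),("bush",(500,176),.093)]:
    P=onz(s,*sp(*U),z); print("scene",n,P.round(4)); W[n]=(W[n]+P)/2
pol={"knob":(.085,150),"post":(.084,345),"pivot":(.075,100)}
def f(q):
    r=[]
    for n,(R,a) in pol.items():
        t=q[2]+np.radians(a); r+=list(q[:2]+R*np.array([np.cos(t),np.sin(t)])-W[n][:2])
    return r
q=least_squares(f,[.49,-.27,-.5]).x
if __name__=="__main__":
    print("pose",q[:2].round(4),np.degrees(q[2]),(np.array(f(q))*1e3).round(1))
    g=W["grip"]-W["pivot"]; print("lever dir (jig)",np.degrees(np.arctan2(g[1],g[0])-q[2])%360, np.hypot(*g[:2]))
    for U in [(355,440),(355,385),(370,432),(366,390),(474,388),(432,352),(290,412),(376,428)]:
        P=onz(i,*tp(*U),.026)-np.r_[q[:2],0]; print(U,"dir",round(np.degrees(np.arctan2(P[1],P[0])-q[2])%360,1),"r",np.hypot(*P[:2]).round(4))
E
python3 pose.py
```

```text
knob [ 0.4596 -0.1984  0.0865]
post [ 0.5493 -0.3389  0.097 ]
pivot [ 0.5275 -0.2058  0.048 ]
grip [ 0.5758 -0.1927  0.076 ]
bush [ 0.5119 -0.2944  0.093 ]
base [ 0.4946 -0.2763  0.012 ]
scene knob [ 0.4616 -0.1963  0.0865]
scene post [ 0.5508 -0.3377  0.097 ]
scene pivot [ 0.5261 -0.2058  0.048 ]
scene grip [ 0.575  -0.1938  0.076 ]
scene bush [ 0.5135 -0.2932  0.093 ]
pose [ 0.496  -0.2741] -34.85914813734233 [-0.8  0.2  0.1  0.   0.7 -0.2]
lever dir (jig) 49.33037618427023 0.05023315041452702
(355, 440) dir 214.3 r 0.1076
(355, 385) dir 214.1 r 0.0719
(370, 432) dir 219.7 r 0.1028
(366, 390) dir 219.6 r 0.0754
(474, 388) dir 260.6 r 0.106
(432, 352) dir 259.1 r 0.0703
(290, 412) dir 189.2 r 0.0992
(376, 428) dir 222.0 r 0.1006
```

```bash
cat > go.py <<'E'
from h import *
from scipy.spatial.transform import Rotation as R
def delta(P,ydeg,base=None):
    """dp (mm), turn z (deg) from measured pose to TCP P, tool down with y axis at world angle ydeg"""
    s=bot.read_state(); Rm=s['tcp_rot']
    a=np.radians(ydeg); y=np.array([np.cos(a),np.sin(a),0]); z=np.array([0,0,-1.]); T=np.c_[np.cross(y,z),y,z]
    dp=Rm.T@(np.array(P)-s['position'])*1e3; tv=R.from_matrix(Rm.T@T).as_rotvec(degrees=True)
    print("t",s['time_s'],"dp",dp.round(1),"turn",tv.round(2),"pos",s['position'].round(4),"F",s['force'].round(1),"op",round(s['opening'],3))
E
python3 -c "
from go import *
delta([.4605,-.1972,.19],-155.1)"
```

```text
t 0.1 dp [ 363.1 -279.4   43.3] turn [-1.000e-01  6.000e-02  8.543e+01] pos [ 0.2171 -0.5854  0.2327] F [ 1.2 -0.  -0.5] op 0.998
```

Emit:
jog_arm --rows '[{"dp": [30, -23, 4], "turn": [0, 0, 8], "grip": 1}, {"dp": [67, -51, 8], "turn": [0, 0, 16], "grip": 1}, {"dp": [103, -79, 12], "turn": [0, 0, 24], "grip": 1}, {"dp": [140, -107, 16], "turn": [0, 0, 32], "grip": 1}, {"dp": [177, -135, 20], "turn": [0, 0, 40], "grip": 1}, {"dp": [214, -164, 25], "turn": [0, 0, 48.5], "grip": 0.9}, {"dp": [251, -193, 30], "turn": [0, 0, 57], "grip": 0.8}, {"dp": [288, -222, 35], "turn": [0, 0, 65.5], "grip": 0.7}, {"dp": [325, -251, 40], "turn": [0, 0, 74], "grip": 0.7}, {"dp": [363, -279, 43], "turn": [0, 0, 82], "grip": 0.7}]'

```text
time_s: 1.1
position: [0.4535, -0.2084, 0.191]
tcp_rot: [[0.521, -0.854, -0.001], [-0.854, -0.521, 0.001], [-0.001, 0.0, -1.0]]
force: [0.8, 0.0, 0.3]
opening: 0.714
```

Emit:
jog_arm --rows '[{"dp": [0, 0, 0], "turn": [0, 0, 3.4], "grip": 0.7}, {"dp": [0, 0, 0], "turn": [0, 0, 3.4], "grip": 0.7}]'

```text
time_s: 1.3
position: [0.4535, -0.2088, 0.1912]
tcp_rot: [[0.477, -0.879, -0.001], [-0.879, -0.477, 0.0], [-0.001, 0.001, -1.0]]
force: [-0.3, 0.6, -0.0]
opening: 0.703
```

```bash
python3 - <<'E'
from go import *
s=bot.read_state(); i=vision.camera_info("wrist"); print(i)
p,d=vision.capture("wrist"); cv2.imwrite("pics/w1.png",p[:,:,::-1]); np.savez("w1.npz",p=p,d=d)
delta([.4605,-.1972,.19],-155.1)
print(proj(i,[.4605,-.1972,.0865]),s['joint_positions'])
E
```

```text
{'vertical_fov': 58.32269679255236, 'cx': 323.72233728714923, 'cy': 200.15736599785075, 'k1': 0.02048789264343513, 'position': array([ 0.48720061, -0.27273992,  0.34163642]), 'rotation': array([[-8.78984825e-01, -4.60363744e-01, -1.24301656e-01],
       [-4.76849744e-01,  8.48589701e-01,  2.29150257e-01],
       [-1.13655013e-05,  2.60692811e-01, -9.65421803e-01]])}
t 1.35 dp [ -7.7 -12.3   1.3] turn [0.02 0.02 3.56] pos [ 0.4533 -0.2098  0.1913] F [-0.5  0.4 -0.1] op 0.7
[306.87171516 213.42714235] [-3.75608709e+01  2.41516089e+01  1.02434046e+02 -9.44730381e-03
  5.34708366e+01  1.13947637e+02]
```

View pics/w1.png

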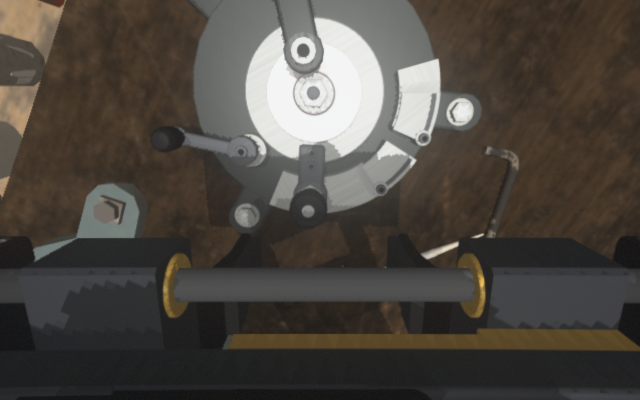

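```bash
python3 - <<'E'
from go import *
f=np.load("w1.npz");p,d=f['p'],f['d']
cv2.imwrite("pics/w1z.png",cv2.resize(p[40:230,230:480,::-1],None,fx=3.2,fy=3.2,interpolation=cv2.INTER_CUBIC))
i=vision.camera_info("wrist")
for a in range(140,264,3):
    o=[]
    for r in (.08,.085,.095):
        t=np.radians(a-34.86); P=np.array([.496+r*np.cos(t),-.274+r*np.sin(t),.025]); u,v=proj(i,P).round().astype(int)
        o+= [round(1e3*pt(i,u,v,d[v,u])[2],1), int(p[v,u].mean())]
    print(a,o)
E
```

```text
140 [np.float64(34.9), 115, np.float64(43.7), 91, np.float64(83.6), 54]
143 [np.float64(43.1), 90, np.float64(80.3), 62, np.float64(85.6), 57]
146 [np.float64(50.0), 89, np.float64(84.4), 57, np.float64(86.2), 58]
149 [np.float64(74.4), 64, np.float64(86.4), 62, np.float64(86.5), 107]
152 [np.float64(75.0), 61, np.float64(83.7), 61, np.float64(85.4), 59]
155 [np.float64(43.4), 101, np.float64(82.9), 60, np.float64(86.0), 59]
158 [np.float64(43.5), 89, np.float64(43.0), 74, np.float64(341.8), 52]
161 [np.float64(23.3), 137, np.float64(22.8), 130, np.float64(23.9), 116]
164 [np.float64(24.8), 148, np.float64(23.5), 150, np.float64(23.3), 139]
167 [np.float64(23.4), 147, np.float64(22.7), 147, np.float64(22.8), 142]
170 [np.float64(23.4), 149, np.float64(23.6), 146, np.float64(24.3), 145]
173 [np.float64(22.9), 150, np.float64(23.8), 146, np.float64(23.7), 147]
176 [np.float64(24.3), 152, np.float64(23.5), 147, np.float64(23.8), 148]
179 [np.float64(25.8), 152, np.float64(23.2), 147, np.float64(22.9), 148]
182 [np.float64(23.6), 152, np.float64(24.0), 146, np.float64(24.0), 149]
185 [np
[... 1291 characters left out ...]
26.3), 225, np.float64(25.3), 224]
239 [np.float64(25.9), 224, np.float64(26.6), 223, np.float64(26.8), 221]
242 [np.float64(26.5), 224, np.float64(26.8), 223, np.float64(26.5), 222]
245 [np.float64(25.9), 227, np.float64(26.0), 223, np.float64(25.5), 220]
248 [np.float64(25.9), 216, np.float64(25.8), 213, np.float64(25.3), 217]
251 [np.float64(24.4), 228, np.float64(23.9), 224, np.float64(24.8), 220]
254 [np.float64(23.6), 230, np.float64(22.7), 230, np.float64(22.8), 228]
257 [np.float64(22.8), 229, np.float64(22.9), 230, np.float64(24.2), 228]
260 [np.float64(23.0), 229, np.float64(23.1), 228, np.float64(23.6), 219]
263 [np.float64(12.2), 121, np.float64(11.9), 119, np.float64(13.3), 114]
```

View pics/w1z.png

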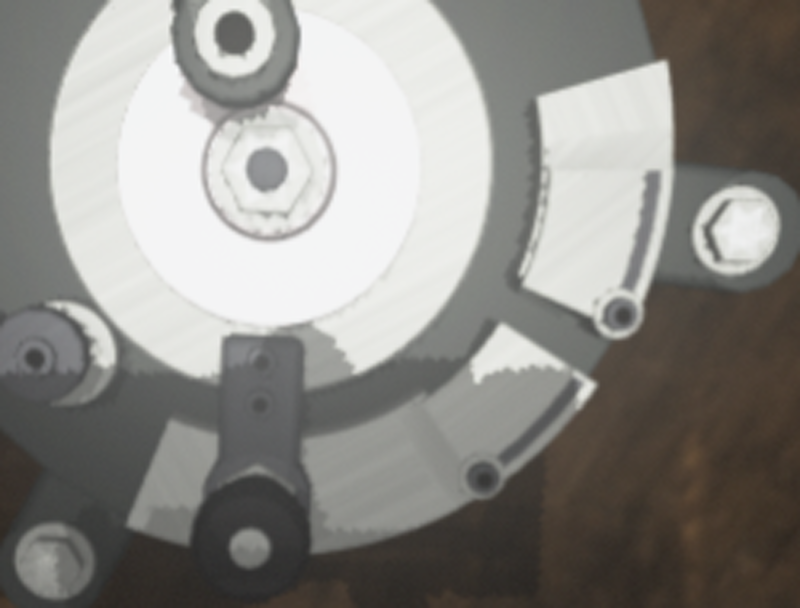

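The knob sits at (307,211), within 2 px of my prediction. The stop plate runs to either side of a dark radial gap near (402,152), at direction roughly 214–222, and its ramp begins near 184. I'll go down onto the knob now.

Emit:
jog_arm --rows '[{"dp": [-6.7, -12.4, 10], "turn": [0, 0, 3.5], "grip": 0.7}, {"dp": [-6.7, -12.4, 45], "turn": [0, 0, 3.5], "grip": 0.7}, {"dp": [-6.7, -12.4, 80], "turn": [0, 0, 3.5], "grip": 0.7}, {"dp": [-6.7, -12.4, 108], "turn": [0, 0, 3.5], "grip": 0.7}, {"dp": [-6.7, -12.4, 119], "turn": [0, 0, 3.5], "grip": 0.7}, {"dp": [-6.7, -12.4, 119], "turn": [0, 0, 3.5], "grip": 0.6}]'

```text
time_s: 1.95
position: [0.4599, -0.1989, 0.0713]
tcp_rot: [[0.419, -0.908, -0.003], [-0.908, -0.419, 0.002], [-0.003, 0.002, -1.0]]
force: [-0.5, 0.2, 0.1]
opening: 0.664
```

```bash
python3 - <<'E'
from go import *
delta([.461,-.198,.0715],-155.1)
i=vision.camera_info("wrist");p,d=vision.capture("wrist"); cv2.imwrite("pics/w2.png",p[:,:,::-1])
E
```

```text
t 1.95 dp [-0.4 -1.4 -0.2] turn [ 0.1   0.16 -0.15] pos [ 0.4599 -0.1989  0.0713] F [-0.5  0.2  0.1] op 0.664
```

View pics/w2.png

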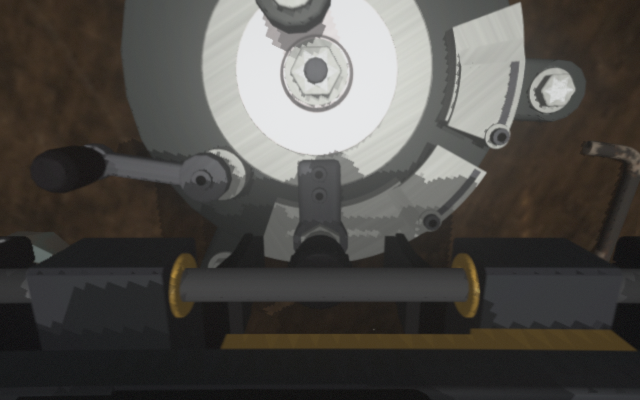

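The knob shows between the fingers at about (320,245), roughly centred. Closing now.

Emit:
jog_arm --rows '[{"dp": [-0.3, -1.3, 0], "turn": [0, 0, 0], "grip": 0.45}, {"dp": [-0.3, -1.3, 0], "turn": [0, 0, 0], "grip": 0.3}, {"dp": [-0.3, -1.3, 0], "turn": [0, 0, 0], "grip": 0.2}, {"dp": [-0.3, -1.3, 0], "turn": [0, 0, 0], "grip": 0.1}, {"dp": [-0.3, -1.3, 0], "turn": [0, 0, 0], "grip": 0.1}, {"dp": [-0.3, -1.3, 0], "turn": [0, 0, 0], "grip": 0.1}]'

```text
time_s: 2.6
position: [0.4622, -0.198, 0.0733]
tcp_rot: [[0.42, -0.908, 0.001], [-0.908, -0.42, -0.001], [0.001, -0.0, -1.0]]
force: [-1.2, -0.4, 6.1]
opening: 0.31
```

Emit:
jog_arm --rows '[{"dp": [0, 0, 0], "turn": [0, 0, 0], "grip": 0.1}, {"dp": [0, 0, 0], "turn": [0, 0, 0], "grip": 0.1}]'

```text
time_s: 2.8
position: [0.4622, -0.198, 0.0733]
tcp_rot: [[0.42, -0.908, 0.001], [-0.908, -0.42, -0.001], [0.001, -0.0, -1.0]]
force: [-1.1, 0.3, 5.9]
opening: 0.305
```

```bash
python3 - <<'E'
from go import *
delta([.461,-.198,.0715],-155.1)
i=vision.camera_info("wrist");p,d=vision.capture("wrist"); cv2.imwrite("pics/w3.png",p[:,:,::-1])
E
```

```text
t 2.8 dp [-0.5  1.1  1.8] turn [-0.02 -0.05 -0.08] pos [ 0.4622 -0.198   0.0733] F [-1.1  0.3  5.9] op 0.305
```

View pics/w3.png

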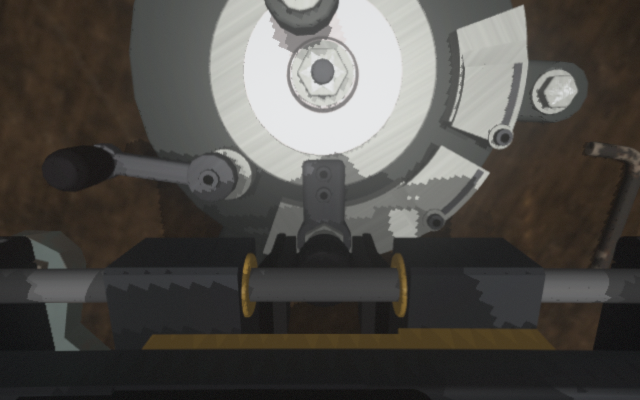

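Emit:
jog_arm --rows '[{"dp": [0, 0, -4], "turn": [0, 0, 0], "grip": 0.1}, {"dp": [0, 0, -8], "turn": [0, 0, 0], "grip": 0.1}, {"dp": [0, 0, -12], "turn": [0, 0, 0], "grip": 0.1}, {"dp": [0, 0, -16], "turn": [0, 0, 0], "grip": 0.1}, {"dp": [0, 0, -19], "turn": [0, 0, 0], "grip": 0.1}, {"dp": [0, 0, -19], "turn": [0, 0, 0], "grip": 0.1}, {"dp": [0, 0, -19], "turn": [0, 0, 0], "grip": 0.1}]'

```text
time_s: 3.55
position: [0.4621, -0.1979, 0.0915]
tcp_rot: [[0.42, -0.908, 0.0], [-0.908, -0.42, -0.0], [0.0, -0.0, -1.0]]
force: [2.1, -4.3, -13.9]
opening: 0.31
```

Emit:
jog_arm --rows '[{"dp": [0.1, 3.7, 0], "turn": [0, 0, -2.5], "grip": 0.1}, {"dp": [0.3, 7.3, 0], "turn": [0, 0, -5], "grip": 0.1}, {"dp": [1.3, 14.6, 0], "turn": [0, 0, -10], "grip": 0.1}, {"dp": [2.9, 21.7, 0], "turn": [0, 0, -15], "grip": 0.1}, {"dp": [5.1, 28.7, 0], "turn": [0, 0, -20], "grip": 0.1}, {"dp": [5.1, 28.7, 0], "turn": [0, 0, -20], "grip": 0.1}]'

```text
time_s: 4.15
position: [0.438, -0.215, 0.0915]
tcp_rot: [[0.704, -0.71, 0.0], [-0.71, -0.704, -0.001], [0.001, 0.0, -1.0]]
force: [1.7, -2.9, -13.0]
opening: 0.309
```

Emit:
jog_arm --rows '[{"dp": [0.3, 7.3, 0], "turn": [0, 0, -5], "grip": 0.1}, {"dp": [1.3, 14.6, 0], "turn": [0, 0, -10], "grip": 0.1}, {"dp": [2.9, 21.7, 0], "turn": [0, 0, -15], "grip": 0.1}, {"dp": [5.1, 28.7, 0], "turn": [0, 0, -20], "grip": 0.1}, {"dp": [7.9, 35.5, 0], "turn": [0, 0, -25], "grip": 0.1}, {"dp": [7.9, 35.5, 0], "turn": [0, 0, -25], "grip": 0.1}]'

```text
time_s: 4.75
position: [0.4189, -0.2456, 0.0916]
tcp_rot: [[0.938, -0.347, 0.001], [-0.347, -0.938, -0.001], [0.001, 0.0, -1.0]]
force: [2.4, -2.7, -13.9]
opening: 0.31
```

```bash
python3 - <<'E'
from go import *
delta([.461,-.198,.0715],-155.1)
for n in("wrist","scene"):
  p,d=vision.capture(n); p=p if n=="wrist" else cv2.resize(p[150:310,210:410],None,fx=4,fy=4)
  cv2.imwrite(f"pics/{n}4.png",p[:,:,::-1])
E
```

```text
t 4.75 dp [ 22.9 -59.2  20.1] turn [-1.000e-02 -6.000e-02  4.477e+01] pos [ 0.4189 -0.2456  0.0916] F [  2.4  -2.7 -13.9] op 0.31
```

View pics/wrist4.png

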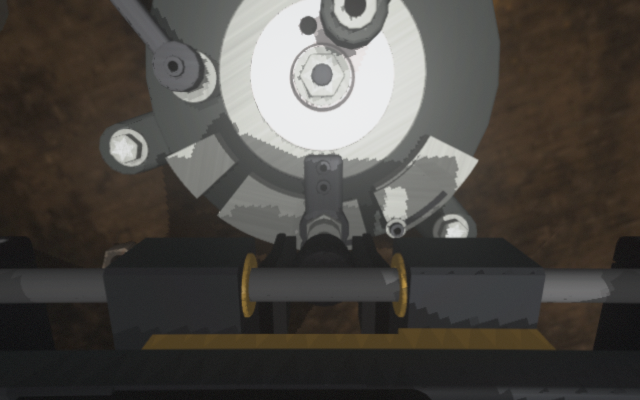

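View pics/scene4.png

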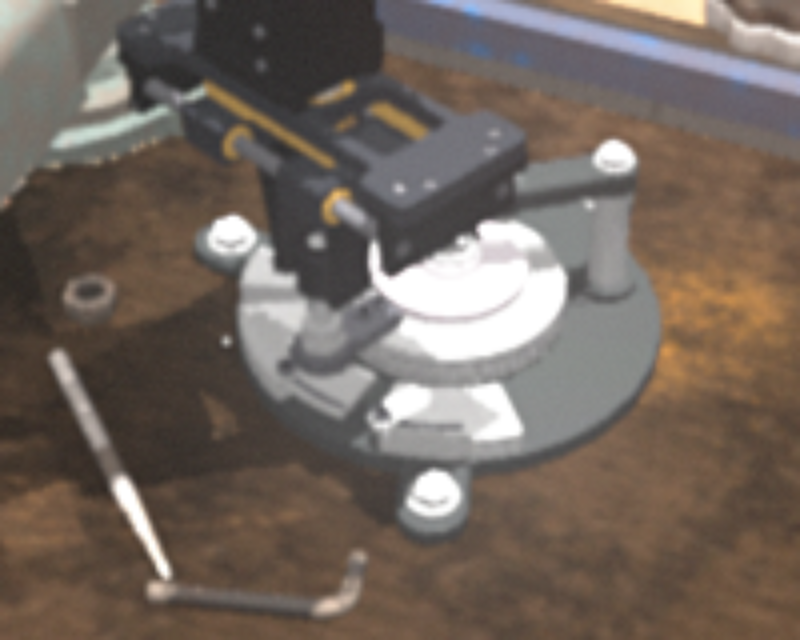

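The turntable followed: the first hole is now visible at (308,25) in the wrist view, and the arm stands about 45° on, before the gap. I'll set the pin gently on the plate.

Emit:
jog_arm --rows '[{"dp": [0, 0, 1.5], "turn": [0, 0, 0], "grip": 0.1}, {"dp": [0, 0, 3], "turn": [0, 0, 0], "grip": 0.1}, {"dp": [0, 0, 4.3], "turn": [0, 0, 0], "grip": 0.1}, {"dp": [0, 0, 4.3], "turn": [0, 0, 0], "grip": 0.1}]'

```text
time_s: 5.25
position: [0.419, -0.2453, 0.0872]
tcp_rot: [[0.938, -0.346, 0.001], [-0.346, -0.938, -0.001], [0.001, 0.0, -1.0]]
force: [3.1, -4.1, -12.3]
opening: 0.308
```

Emit:
jog_arm --rows '[{"dp": [0, 0, 0.5], "turn": [0, 0, 0], "grip": 0.1}, {"dp": [0, 0, 0.8], "turn": [0, 0, 0], "grip": 0.1}, {"dp": [0, 0, 0.8], "turn": [0, 0, 0], "grip": 0.1}]'

```text
time_s: 5.55
position: [0.4189, -0.2453, 0.0869]
tcp_rot: [[0.938, -0.345, 0.001], [-0.345, -0.938, -0.001], [0.001, 0.0, -1.0]]
force: [2.3, -3.7, -8.2]
opening: 0.305
```

Emit:
jog_arm --rows '[{"dp": [0, 0, 0.3], "turn": [0, 0, 0], "grip": 0.34}, {"dp": [0, 0, 0.3], "turn": [0, 0, 0], "grip": 0.39}, {"dp": [0, 0, 0.3], "turn": [0, 0, 0], "grip": 0.39}, {"dp": [0, 0, 3], "turn": [0, 0, 0], "grip": 0.39}, {"dp": [0, 0, 3], "turn": [0, 0, 0], "grip": 0.39}]'

```text
time_s: 6.05
position: [0.4179, -0.2444, 0.0832]
tcp_rot: [[0.939, -0.345, -0.001], [-0.345, -0.939, 0.001], [-0.002, -0.001, -1.0]]
force: [0.5, -0.0, -0.2]
opening: 0.387
```

Emit:
jog_arm --rows '[{"dp": [0, 1.5, 0], "turn": [0, 0, -1], "grip": 0.39}, {"dp": [0, 3, 0], "turn": [0, 0, -2], "grip": 0.39}, {"dp": [0.1, 4.4, 0], "turn": [0, 0, -3], "grip": 0.39}, {"dp": [0.2, 5.9, 0], "turn": [0, 0, -4], "grip": 0.39}, {"dp": [0.2, 5.9, 0], "turn": [0, 0, -4], "grip": 0.39}]'

```text
time_s: 6.55
position: [0.417, -0.2493, 0.0834]
tcp_rot: [[0.96, -0.28, 0.001], [-0.28, -0.96, 0.003], [-0.0, -0.003, -1.0]]
force: [4.1, 5.3, 1.1]
opening: 0.389
```

Emit:
jog_arm --rows '[{"dp": [0, 1.5, 0], "turn": [0, 0, -1], "grip": 0.39}, {"dp": [0.1, 4.4, 0], "turn": [0, 0, -3], "grip": 0.39}, {"dp": [0.3, 7.3, 0], "turn": [0, 0, -5], "grip": 0.39}, {"dp": [0.7, 10.2, 0], "turn": [0, 0, -7], "grip": 0.39}, {"dp": [1, 13.1, 0], "turn": [0, 0, -9], "grip": 0.39}, {"dp": [1.3, 14.6, 0], "turn": [0, 0, -10], "grip": 0.39}, {"dp": [1.3, 14.6, 0], "turn": [0, 0, -10], "grip": 0.39}]'

```text
time_s: 7.25
position: [0.4141, -0.2632, 0.0833]
tcp_rot: [[0.994, -0.109, 0.0], [-0.109, -0.994, 0.003], [-0.0, -0.004, -1.0]]
force: [3.1, 5.6, 0.5]
opening: 0.392
```

Emit:
jog_arm --rows '[{"dp": [0.2, 1.5, 0], "turn": [0, 0, -1], "grip": 0.39}, {"dp": [0.4, 3, 0], "turn": [0, 0, -2], "grip": 0.39}, {"dp": [0.6, 4.4, 0], "turn": [0, 0, -3], "grip": 0.39}, {"dp": [0.7, 5.9, 0], "turn": [0, 0, -4], "grip": 0.39}, {"dp": [0.8, 7.3, 0], "turn": [0, 0, -5], "grip": 0.39}, {"dp": [0.8, 7.3, 0], "turn": [0, 0, -5], "grip": 0.39}]'

```text
time_s: 7.85
position: [0.4137, -0.2699, 0.0833]
tcp_rot: [[1.0, -0.022, -0.001], [-0.022, -1.0, 0.005], [-0.001, -0.005, -1.0]]
force: [3.5, 7.3, 1.6]
opening: 0.393
```

Emit:
jog_arm --rows '[{"dp": [0.2, 1, 0], "turn": [0, 0, -0.7], "grip": 0.39}, {"dp": [0.4, 2, 0], "turn": [0, 0, -1.4], "grip": 0.39}, {"dp": [0.5, 3, 0], "turn": [0, 0, -2.1], "grip": 0.39}, {"dp": [0.5, 3, 0], "turn": [0, 0, -2.1], "grip": 0.39}]'

```text
time_s: 8.25
position: [0.4137, -0.2724, 0.0831]
tcp_rot: [[1.0, 0.015, -0.002], [0.015, -1.0, 0.006], [-0.002, -0.006, -1.0]]
force: [3.4, 6.9, 1.4]
opening: 0.388
```

Emit:
jog_arm --rows '[{"dp": [0.2, 1, 0], "turn": [0, 0, -0.7], "grip": 0.39}, {"dp": [0.4, 2, 0], "turn": [0, 0, -1.4], "grip": 0.39}, {"dp": [0.5, 3, 0], "turn": [0, 0, -2.1], "grip": 0.39}, {"dp": [0.5, 3, 0], "turn": [0, 0, -2.1], "grip": 0.39}]'

```text
time_s: 8.65
position: [0.4141, -0.277, 0.083]
tcp_rot: [[0.999, 0.054, -0.002], [0.054, -0.999, 0.002], [-0.002, -0.003, -1.0]]
force: [-0.9, 1.9, -1.4]
opening: 0.391
```

```bash
python3 - <<'E'
from go import *
delta([.461,-.198,.0715],-155.1)
for n in("wrist","scene"):
  p,d=vision.capture(n); p=p if n=="wrist" else cv2.resize(p[150:310,210:410],None,fx=4,fy=4)
  cv2.imwrite(f"pics/{n}5.png",p[:,:,::-1])
E
```

```text
t 8.65 dp [ 51.1 -76.4  11.6] turn [-6.000e-02  1.800e-01  6.818e+01] pos [ 0.4141 -0.277   0.083 ] F [-0.9  1.9 -1.4] op 0.391
```

View pics/wrist5.png

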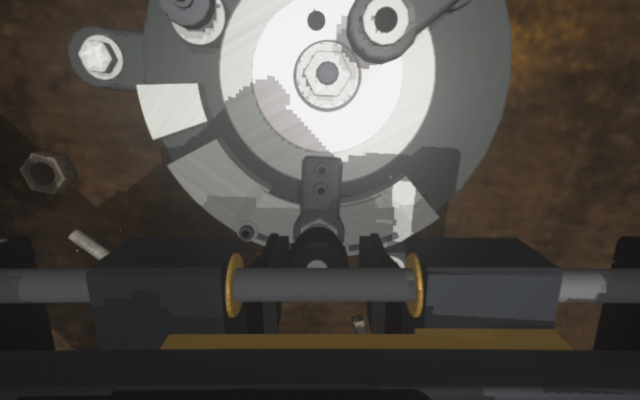

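View pics/scene5.png

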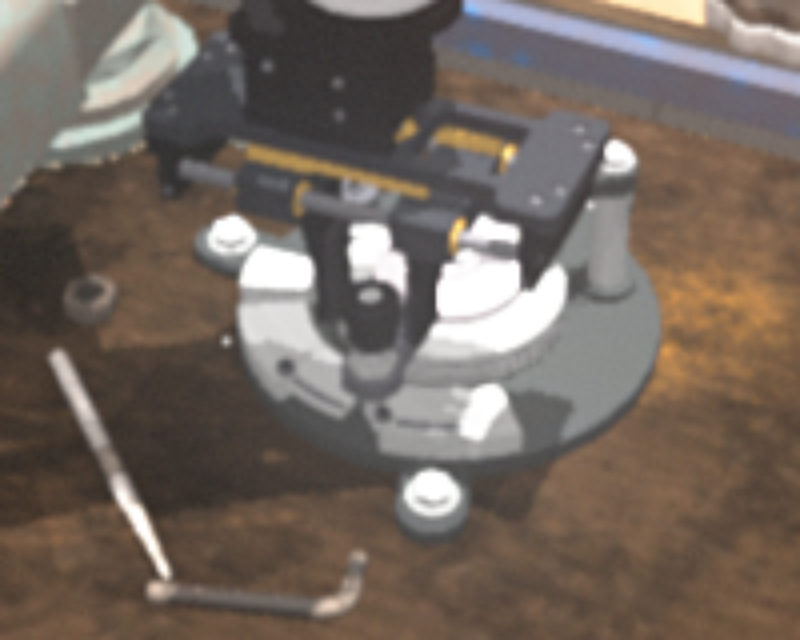

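```bash
python3 - <<'E'
from go import *
i=vision.camera_info("scene")
p,d=vision.capture("scene")
for u,v in [(302,223),(303,223),(302,224),(301,223)]: print(pt(i,u,v,d[v,u]).round(4))
E
```

```text
[ 0.4136 -0.2726  0.0863]
[ 0.4153 -0.2738  0.0854]
[ 0.412  -0.2734  0.0854]
[ 0.4134 -0.2706  0.0857]
```

Emit:
jog_arm --rows '[{"dp": [0.1, 1, 0], "turn": [0, 0, -0.5], "grip": 0.39}, {"dp": [0.1, 2, 0], "turn": [0, 0, -1], "grip": 0.39}, {"dp": [0.1, 2, 0], "turn": [0, 0, -1], "grip": 0.39}]'

```text
time_s: 9.1
position: [0.4142, -0.2799, 0.0832]
tcp_rot: [[0.998, 0.07, -0.002], [0.07, -0.998, 0.001], [-0.002, -0.002, -1.0]]
force: [-2.3, 3.3, -1.4]
opening: 0.389
```

Emit:
jog_arm --rows '[{"dp": [0, 1, 0], "turn": [0, 0, -0.5], "grip": 0.39}, {"dp": [0, 1, 0], "turn": [0, 0, -0.5], "grip": 0.39}]'

```text
time_s: 9.3
position: [0.4143, -0.2801, 0.0832]
tcp_rot: [[0.997, 0.078, -0.002], [0.078, -0.997, 0.003], [-0.001, -0.003, -1.0]]
force: [-0.6, 5.3, -1.1]
opening: 0.388
```

The knob top reads z ≈ 0.086, so the pin is home, and the arm resists dead (0.2 mm of motion as the force rises to 5 N). I'll release and rise, and check the vise clearance for the lever step.

Emit:
jog_arm --rows '[{"dp": [0, -3, 0], "turn": [0, 0, 0], "grip": 0.5}, {"dp": [0, -4, 0], "turn": [0, 0, 0], "grip": 0.6}, {"dp": [0, -4, -5], "turn": [0, 0, 0], "grip": 0.6}, {"dp": [0, -4, -30], "turn": [0, 0, 0], "grip": 0.6}, {"dp": [0, -4, -70], "turn": [0, 0, 0], "grip": 0.6}, {"dp": [0, -4, -107], "turn": [0, 0, 0], "grip": 0.6}, {"dp": [0, -4, -107], "turn": [0, 0, 0], "grip": 0.6}]'

```text
time_s: 10.0
position: [0.418, -0.2808, 0.1959]
tcp_rot: [[0.997, 0.079, 0.01], [0.079, -0.997, -0.01], [0.009, 0.011, -1.0]]
force: [0.7, -0.6, 0.1]
opening: 0.601
```

```bash
python3 - <<'E'
from go import *
i=vision.camera_info("top"); f=np.load("top0.npz");d=f['d']
P=np.array([[*pt(i,u,v,d[v,u])] for v in range(100,260,2) for u in range(140,300,2) if d[v,u]>0])
for zl in (.03,.06,.09,.11,.13):
    for x0 in np.arange(.40,.70,.05):
        m=(P[:,2]>zl)&(P[:,2]<.4)&(P[:,0]>x0)&(P[:,0]<x0+.05)&(P[:,1]>-.15)
        if m.any(): print(zl,round(x0,2),"miny",P[m][:,1].min().round(3),end=" | ")
    print()
i=vision.camera_info("wrist")
p,d=vision.capture("wrist"); cv2.imwrite("pics/w6.png",p[:,:,::-1])
j=vision.camera_info("scene");p,ds=vision.capture("scene");print(np.median([pt(j,u,v,ds[v,u])[2] for u in(301,302,303) for v in (223,224)]))
delta([.5755,-.193,.062],-75.5)
E
```

```text
0.03 0.4 miny -0.038 | 0.03 0.45 miny -0.037 | 0.03 0.5 miny -0.031 | 0.03 0.55 miny -0.042 | 0.03 0.6 miny -0.093 | 0.03 0.65 miny -0.019 | 
0.06 0.4 miny -0.037 | 0.06 0.45 miny -0.034 | 0.06 0.5 miny -0.031 | 0.06 0.55 miny -0.034 | 0.06 0.6 miny -0.026 | 0.06 0.65 miny -0.019 | 
0.09 0.4 miny -0.033 | 0.09 0.45 miny -0.033 | 0.09 0.5 miny -0.031 | 0.09 0.55 miny -0.034 | 0.09 0.6 miny -0.026 | 0.09 0.65 miny -0.019 | 
0.11 0.4 miny -0.022 | 0.11 0.45 miny -0.022 | 0.11 0.5 miny -0.031 | 0.11 0.55 miny -0.034 | 0.11 0.6 miny -0.026 | 0.11 0.65 miny -0.019 | 
0.13 0.5 miny -0.027 | 0.13 0.55 miny -0.033 | 0.13 0.6 miny -0.026 | 0.13 0.65 miny -0.019 | 
0.08652827220632975
t 10.1 dp [165.8 -73.  130.1] turn [ 0.22 -0.14 -9.99] pos [ 0.4156 -0.2784  0.1919] F [ 0.5 -0.3 -0.1] op 0.596
```

View pics/w6.png

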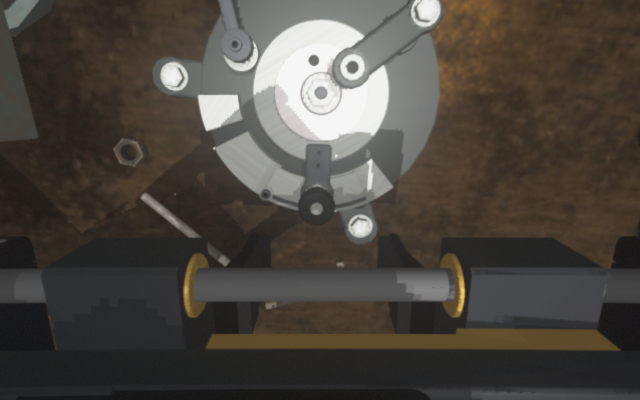

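The pin is still home after release (knob top z = 0.0865). The arm stands in the gap at (316,208) and the loose things are undisturbed. On to the lever.

Emit:
jog_arm --rows '[{"dp": [30, -13, 0], "turn": [0, 0, -2], "grip": 0.6}, {"dp": [70, -30, 0], "turn": [0, 0, -5], "grip": 0.6}, {"dp": [110, -48, 0], "turn": [0, 0, -8], "grip": 0.6}, {"dp": [145, -64, 10], "turn": [0, 0, -10], "grip": 0.6}, {"dp": [166, -73, 40], "turn": [0, 0, -10], "grip": 0.6}, {"dp": [166, -73, 60], "turn": [0, 0, -10], "grip": 0.6}, {"dp": [166, -73, 60], "turn": [0, 0, -10], "grip": 0.6}]'

```text
time_s: 10.8
position: [0.572, -0.1894, 0.1257]
tcp_rot: [[0.968, 0.252, -0.009], [0.252, -0.968, 0.005], [-0.007, -0.007, -1.0]]
force: [-0.7, 0.4, -0.0]
opening: 0.6
```

```bash
python3 - <<'E'
from go import *
i=vision.camera_info("wrist"); print(proj(i,[.5755,-.193,.076]))
p,d=vision.capture("wrist"); cv2.imwrite("pics/w7.png",p[:,:,::-1])
delta([.5755,-.193,.062],-75.5)
E
```

```text
[329.51766574 222.62100636]
t 10.85 dp [ 2.3  3.5 65.5] turn [-0.25  0.28  0.04] pos [ 0.5728 -0.1904  0.1276] F [0.3 0.5 0.1] op 0.6
```

View pics/w7.png

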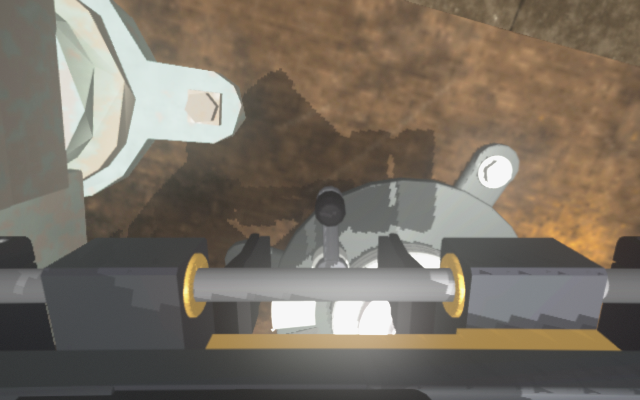

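The lever grip shows at (330,207), centred between the fingers and about 4 mm farther out than predicted, which agrees with the 54 mm lever length. Descending.

Emit:
jog_arm --rows '[{"dp": [5.8, 3.5, 10], "turn": [0, 0, 0], "grip": 0.6}, {"dp": [5.8, 3.5, 40], "turn": [0, 0, 0], "grip": 0.6}, {"dp": [5.8, 3.5, 60], "turn": [0, 0, 0], "grip": 0.5}, {"dp": [5.8, 3.5, 64], "turn": [0, 0, 0], "grip": 0.4}, {"dp": [5.8, 3.5, 64], "turn": [0, 0, 0], "grip": 0.32}, {"dp": [5.8, 3.5, 64], "turn": [0, 0, 0], "grip": 0.32}]'

```text
time_s: 11.45
position: [0.5819, -0.1944, 0.0677]
tcp_rot: [[0.968, 0.25, 0.002], [0.25, -0.968, -0.001], [0.002, 0.002, -1.0]]
force: [-0.6, -0.3, 0.1]
opening: 0.351
```

```bash
python3 - <<'E'
from go import *
p,d=vision.capture("wrist"); cv2.imwrite("pics/w8.png",p[:,:,::-1])
delta([.5793,-.1923,.062],-75.5)
E
```

```text
t 11.5 dp [-2.2 -2.6  5.9] turn [ 0.12 -0.13 -0.02] pos [ 0.582  -0.1943  0.0679] F [-0.2 -0.9  1. ] op 0.343
```

View pics/w8.png

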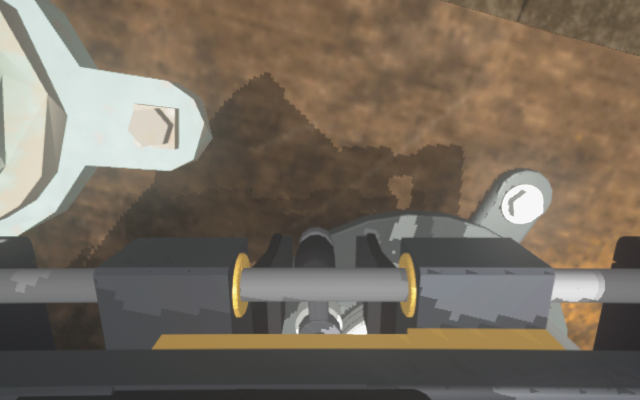

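Emit:
jog_arm --rows '[{"dp": [-2, -2, 3], "turn": [0, 0, 0], "grip": 0.3}, {"dp": [-2.2, -4.7, 4], "turn": [0, 0, -5], "grip": 0.3}, {"dp": [-2.8, -9.4, 4], "turn": [0, 0, -10], "grip": 0.3}, {"dp": [-3.8, -14, 4], "turn": [0, 0, -15], "grip": 0.3}, {"dp": [-5.3, -18.5, 4], "turn": [0, 0, -20], "grip": 0.3}, {"dp": [-7.1, -22.8, 4], "turn": [0, 0, -25], "grip": 0.3}, {"dp": [-9.2, -27, 4], "turn": [0, 0, -30], "grip": 0.3}, {"dp": [-9.2, -27, 4], "turn": [0, 0, -30], "grip": 0.3}]'

```text
time_s: 12.3
position: [0.5663, -0.17, 0.0632]
tcp_rot: [[0.713, 0.701, 0.003], [0.701, -0.713, -0.001], [0.001, 0.003, -1.0]]
force: [1.8, -0.0, -1.1]
opening: 0.298
```

Emit:
jog_arm --rows '[{"dp": [-0.2, -4.7, 0], "turn": [0, 0, -5], "grip": 0.3}, {"dp": [-0.8, -9.4, 0], "turn": [0, 0, -10], "grip": 0.3}, {"dp": [-1.8, -14, 0], "turn": [0, 0, -15], "grip": 0.3}, {"dp": [-3.3, -18.5, 0], "turn": [0, 0, -20], "grip": 0.3}, {"dp": [-4.1, -20.7, 0], "turn": [0, 0, -22.5], "grip": 0.3}, {"dp": [-5.1, -22.8, 0], "turn": [0, 0, -25], "grip": 0.3}, {"dp": [-5.1, -22.8, 0], "turn": [0, 0, -25], "grip": 0.3}]'

```text
time_s: 13.0
position: [0.5492, -0.1585, 0.0633]
tcp_rot: [[0.352, 0.936, 0.008], [0.936, -0.352, -0.003], [-0.0, 0.009, -1.0]]
force: [6.1, -1.3, -3.8]
opening: 0.302
```

Emit:
jog_arm --rows '[{"dp": [-0.2, -2.4, 0], "turn": [0, 0, -2.5], "grip": 0.3}, {"dp": [-0.3, -4.7, 0], "turn": [0, 0, -5], "grip": 0.3}, {"dp": [-0.5, -7, 0], "turn": [0, 0, -7.5], "grip": 0.3}, {"dp": [-0.8, -9.4, 0], "turn": [0, 0, -10], "grip": 0.3}, {"dp": [-0.8, -9.4, 0], "turn": [0, 0, -10], "grip": 0.3}]'

```text
time_s: 13.5
position: [0.5412, -0.1559, 0.0634]
tcp_rot: [[0.185, 0.983, 0.01], [0.983, -0.185, -0.003], [-0.002, 0.011, -1.0]]
force: [8.1, 0.0, -5.2]
opening: 0.303
```

Emit:
jog_arm --rows '[{"dp": [0, -1.5, 0], "turn": [0, 0, -1.5], "grip": 0.3}, {"dp": [-0.1, -3, 0], "turn": [0, 0, -3], "grip": 0.3}, {"dp": [-0.2, -4.5, 0], "turn": [0, 0, -4.5], "grip": 0.3}, {"dp": [-0.2, -4.5, 0], "turn": [0, 0, -4.5], "grip": 0.3}]'

```text
time_s: 13.9
position: [0.5367, -0.1549, 0.0634]
tcp_rot: [[0.107, 0.994, 0.01], [0.994, -0.107, -0.003], [-0.002, 0.01, -1.0]]
force: [7.2, 0.9, -4.8]
opening: 0.3
```

Emit:
jog_arm --rows '[{"dp": [0, -1.5, 0], "turn": [0, 0, -1.5], "grip": 0.3}, {"dp": [-0.1, -3, 0], "turn": [0, 0, -3], "grip": 0.3}, {"dp": [-0.1, -3, 0], "turn": [0, 0, -3], "grip": 0.3}]'

```text
time_s: 14.2
position: [0.5362, -0.1554, 0.0635]
tcp_rot: [[0.056, 0.998, 0.015], [0.998, -0.056, -0.005], [-0.004, 0.016, -1.0]]
force: [12.4, 1.8, -7.7]
opening: 0.302
```

Emit:
jog_arm --rows '[{"dp": [0, -1, 0], "turn": [0, 0, 0], "grip": 0.3}, {"dp": [0, -2, 0], "turn": [0, 0, 0], "grip": 0.3}, {"dp": [0, -2, 0], "turn": [0, 0, 0], "grip": 0.3}]'

```text
time_s: 14.5
position: [0.536, -0.1555, 0.0635]
tcp_rot: [[0.057, 0.998, 0.019], [0.998, -0.057, -0.005], [-0.004, 0.019, -1.0]]
force: [16.1, 3.0, -10.4]
opening: 0.304
```

Dead stop: only 0.2 mm of motion while the force rose to 16 N. Backing off and rising.

Emit:
jog_arm --rows '[{"dp": [0, 4, 0], "turn": [0, 0, 0], "grip": 0.45}, {"dp": [0, 6, 0], "turn": [0, 0, 0], "grip": 0.6}, {"dp": [0, 6, 0], "turn": [0, 0, 0], "grip": 0.6}, {"dp": [0, 6, -10], "turn": [0, 0, 0], "grip": 0.6}, {"dp": [0, 6, -45], "turn": [0, 0, 0], "grip": 0.6}, {"dp": [0, 6, -90], "turn": [0, 0, 0], "grip": 0.6}, {"dp": [0, 6, -130], "turn": [0, 0, 0], "grip": 0.6}, {"dp": [0, 6, -130], "turn": [0, 0, 0], "grip": 0.6}]'

```text
time_s: 15.3
position: [0.536, -0.1554, 0.1988]
tcp_rot: [[0.053, 0.999, 0.011], [0.999, -0.053, -0.006], [-0.005, 0.011, -1.0]]
force: [0.8, -0.3, 0.6]
opening: 0.6
```

```bash
python3 - <<'E'
from go import *
delta([.5793,-.1923,.062],-75.5)
for n,(x0,y0,x1,y1),k in(("top",(230,110,400,280),3.5),("scene",(210,150,410,310),4)):
  p,d=vision.capture(n); np.savez(n+"9.npz",p=p,d=d); cv2.imwrite(f"pics/{n}9.png",cv2.resize(p[y0:y1,x0:x1,::-1],None,fx=k,fy=k,interpolation=cv2.INTER_CUBIC))
E
```

```text
t 15.3 dp [-33.9  43.7 137.5] turn [ 0.73 -0.15 72.47] pos [ 0.536  -0.1554  0.1988] F [ 0.8 -0.3  0.6] op 0.6
```

View pics/scene9.png

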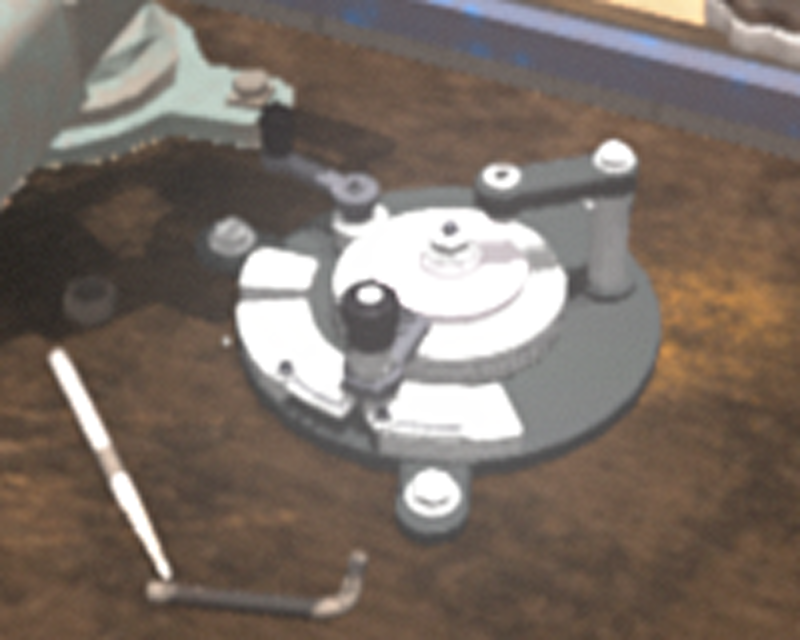

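View pics/top9.png

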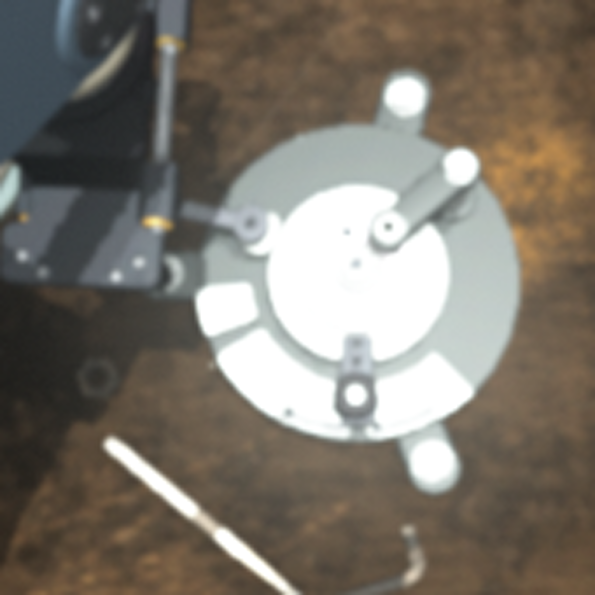

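Both views show the lever swung left, with its grip at (276,125) in the scene crop. The plunger is in the stop-plate gap at (370,310), and the key, scriber and nut are where they were. One numeric check follows.

```bash
python3 - <<'E'
from pose import *
d=np.load("scene9.npz")['d']
P=onz(s,*sp(276,113),.076); g=P[:2]-[.527,-.2058]; print("lever joint",np.radians((np.degrees(np.arctan2(g[1],g[0])-q[2])-40)%360),np.hypot(*g))
m,dr=onz(s,*sp(263,163),.047),0
g=m[:2]-[.527,-.2058];print("bar dir joint",np.radians((np.degrees(np.arctan2(g[1],g[0])-q[2])-40)%360))
u,v=map(round,sp(370,293)); print("knob top z",pt(s,u,v,d[v,u]).round(4))
k=onz(i,*tp(355,395),.0865)[:2]-q[:2]; print("knob dir",np.degrees(np.arctan2(k[1],k[0])-q[2])%360)
E
```

```text
knob [ 0.4596 -0.1984  0.0865]
post [ 0.5493 -0.3389  0.097 ]
pivot [ 0.5275 -0.2058  0.048 ]
grip [ 0.5758 -0.1927  0.076 ]
bush [ 0.5119 -0.2944  0.093 ]
base [ 0.4946 -0.2763  0.012 ]
scene knob [ 0.4616 -0.1963  0.0865]
scene post [ 0.5508 -0.3377  0.097 ]
scene pivot [ 0.5261 -0.2058  0.048 ]
scene grip [ 0.575  -0.1938  0.076 ]
scene bush [ 0.5135 -0.2932  0.093 ]
lever joint 1.317116733437083 0.05040190986590744
bar dir joint 1.4661726733134188
knob top z [ 0.415  -0.2719  0.085 ]
knob dir 214.87291765958466
```

```bash
python3 -c "
from rig import bot
print(bot.hand_in()); print(bot.read_state()['time_s'])"
```

```text
the job is handed in; nothing more can be done
None
the job is handed in; nothing more can be done
```

The jig is at its second stop, pinned and clamped, and I handed the job in at about 15.4 s; the hand-in reports no verdict.

- **Pin and swing:** I gripped the knob and pulled it up 18 mm. I swung the arm about 45° counter-clockwise, set the pin gently on the stop plate and loosened the jaws. I then pushed the knob on in small steps of about 4–7 N until the pin snapped into the notch by itself. There the arm stopped dead.
- **Clamp:** I swung the lever counter-clockwise to its stop. At the stop it moved only 0.2 mm while the force at the grip rose to 16 N. I then backed off, rose clear and touched nothing more.

**Last checks:**
- **Pin:** the knob top read z = 0.085–0.0865 m, where fully home is 0.0865 m. Its direction read about 215°, roughly 65° from the first notch.
- **Loose things:** the hex key, scriber and nut looked unmoved in the last pictures.
- **Lever angle:** the camera checks were rough and did not agree. The grip gave 1.32 rad and a crude bar pixel gave 1.47 rad, against the stop at 1.25. For the lever I relied on the dead stop felt at the grip.

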